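# Put the green tea tin away in the drawer

## Task

First pull the tea drawer right out by its brass handle. Then take the green tin out of the narrow rack slot, stand it upright on the free worktop and let go so you can take it the other way round, by its broad faces, and set it down upright, without dropping it, on the cork mat in the free place of the drawer, its broad faces to the front and back of the drawer like the other two tins there. Finally push the drawer gently fully shut; do not knock or shove anything else.

Things in the scene. Friction and masses are not known exactly. Their poses are not given: they have to be found in the camera images.
- unit_drawer0 (a joint): opening of the drawer in m: 0 fully shut, 0.17 fully out; it slides along its unit's -x, towards the robot. The oak unit is a fixed box 260 mm deep, 273 mm wide, its top 144 mm above the worktop.
- unit_drawer0_handle (a point): middle of the drawer's brass bar handle: 120 mm long along the point's y, 11 mm thick, 106 mm above the worktop, 38 mm below the unit's top; bar axis 35 mm in front of the front panel (15 mm thick, its top 134 mm above the worktop), posts 51 mm either side. x points into the unit (opening moves it to -x), z up.
- insert (a point): inside of the drawer, moves with it, same axes as the handle; the point lies 114 mm behind the handle on the drawer's floor, 22 mm above the worktop, in the middle of a row of three places at y = -77, 0, +77 mm; each 74 mm wide (y), 116 mm deep (x), parted by 3 mm dividers 55 mm tall. Two hold tins, one is free. Packets fill the rear half.
- green_tin: green tea tin, upright: 64 mm along its x, 44 mm along its y, 95 mm tall, about 0.15 kg; origin at the centre of its underside. Its broad faces (64 mm wide, with a paper label) look along its +y and -y. It starts in one of the rack's three slots.
- cork_mat: cork mat 50 x 68 x 4 mm lying in the free place of the drawer, where the green tin belongs; origin at the centre of its underside, its 68 mm side along the drawer's y. It travels with the drawer.
- rack: fixed dark wooden rack, 100 mm deep (x), 194 wide (y), 107 tall; origin at the centre of its underside. Three slots at y = -62, 0, +62 mm, 54 mm wide between boards as high as the tins, open in front, behind and above; floor 12 mm up. Tins in it have x along the rack's x: only their narrow faces can be reached. The worktop 40 to 45 cm ahead of the robot's base, 10 to 18 cm to its left, is free.
- red_tin: red tea tin, in another rack slot: the same 64 x 44 x 95 mm tin as the green one, same axes, origin at the centre of its underside; a bystander
- blue_tin: blue tea tin, in another rack slot: the same 64 x 44 x 95 mm tin as the green one, same axes, origin at the centre of its underside; a bystander
- yellow_tin: yellow tea tin, in another place of the drawer, its y along the drawer's x: the same 64 x 44 x 95 mm tin as the green one, same axes, origin at the centre of its underside; a bystander
- grey_tin: grey tea tin, in another place of the drawer, its y along the drawer's x: the same 64 x 44 x 95 mm tin as the green one, same axes, origin at the centre of its underside; a bystander
- mug: blue mug, 80 mm wide, 95 mm tall, origin at the centre of its underside; a bystander
- pepper_mill: dark wooden pepper mill, 56 mm wide, 168 mm tall, origin at the centre of its underside; a bystander
- jar: amber glass jar with white cap, 72 mm wide, 110 mm tall, origin at the centre of its underside; a bystander
- spatula: green-handled spatula 200 mm long lying along its x; a bystander
There are look-alikes about, which are no part of the job. Of the things shaped like the green_tin, the green one is meant.

How it is judged:
By the outcome, as a careful person would: the job done as asked, in the order asked, and still so for the second after the job is handed in, with the robot touching nothing.
It also fails if it takes over 72 s, if anything falls off the work surface, if the arm or the gripper's body presses on something with over 40 N, if the wrist force passes 120 N, or if a joint passes its speed limit or range.

## Robot

A 6-joint arm with a two-finger parallel gripper is mounted at the origin on the work surface. World frame = base frame: x ahead of the robot, y to its left, z up, the work surface at z = 0. Lengths are in m, angles in rad, forces in N, time in s.
With the tool pointing down it reaches from about 0.35 to 0.775 m from the base axis. Payload 7.3 kg.
Tool frame: the origin (TCP) lies on the front face of the gripper's body, between the roots of the fingers; the fingertips stand ahead of it and the grasp point (between the pads) lies 47 mm ahead of it (finger_overhang is the z of the fingertips in the tool frame, in m); z points along the fingers, y is the line along which they close (so a half turn about z gives the same grasp; the last joint's range is limited). The gripper opens to 92 mm and grips with 3 to 60 N. Pads are 19 mm wide; open, the fingers measure 130 mm over their backs; the gripper's body (75 mm by 190 mm) begins 47 mm behind the grasp point.
Start: joints at [-1.247, 0.342, 1.524, -0, 1.275, -0.146], TCP at [0.238, -0.468, 0.292] pointing down, gripper open.
Joint ranges: [-2.53, 2.53], [-0.77, 2.02], [0.04, 2.7], [-1, 4.14], [0.28, 2.66], [-3.11, 3.11]. Speed limits (rad/s): [2.57, 2.57, 3.14, 3.14, 3.14, 3.14].

## Interface

Orientations are given as [roll, pitch, yaw] about the fixed x, y, z axes, in that order (R = Rz(yaw) Ry(pitch) Rx(roll)).
In Python, from cell import * gives the robot as it stands. The module is installed in compiled form; this text tells all that it offers.
- The arm moves only by the tool arm_command, never from a script. Its argument "series" is a list of rows, each an object of numbers: "x", "y", "z": the shift along the tool's x, y, z in mm; "rx", "ry", "rz": the turn, a rotation vector about the tool's x, y, z in degrees. A call has 1 to 20 rows; each row is the pose to reach, as a shift and turn from the pose commanded when the call began, along the tool's axes at that moment; what a row does not reach only later rows make up. A row lasts 1/10 s, in which the tool goes at most 50 mm and 8.59 degrees, less where a joint would pass 70% of its speed; a pose out of reach is approached as far as the arm can. A call with a gripper value outside its range is refused whole. "hand" is the finger opening in mm, from 0 to 91.8, set as the call begins (left out, the last holds). The fingers move at their own pace and stop on an object; "squeeze" is the grip in N (left out, the last holds). Time passes only in rows, so rows that repeat a pose let the fingers close. It gives the time, the measured TCP pose, the force, the opening and the grip force at its end, in the units of the state.
- observe(): the state, without advancing time (a new reading comes with each control period).
- read_camera(name): name is "scene" or "top"; returns a dict with "pixels" (400x640x3 uint8, blue, green, red), "K" (3x3 intrinsics, pixels), "rvec" (rotation vector, rad) and "tvec" (3), from world to camera coordinates, as OpenCV has them. Camera axes: x right, y down, z forward; pixel columns grow to the right and rows downward; lengths in m; the calibration is good to about 2 mm. A picture is of the moment at which its call begins. There is no depth.
- hand_in(): hands the job in; it is judged then, once.
Trained networks look in a picture, given as the dict that the camera call returned (one of the last four; its "shot" number tells which), for a name from the list of things; names that differ only in an ending like _2 or _b are one class to them, and where a whole thing is asked for, a point or a joint stands for the part that bears it (a point fixed in the world has none). Each returns a list of dicts, best first, with "confidence" (0 to 1); they miss things now and then, are a little off and sometimes report something else, mostly with a low value. They report only what shows in the picture. A call takes as long as a camera call. They do not tell look-alikes from the thing itself.
- boxes_of(picture, query): "point" ([x, y, z] in m, in world coordinates, good to about 4 mm: the middle of the surface that is visible of it).
- trace(picture, query): "pixels" (400x640 bool, what is visible of it).
- mark_of(picture, query): "point" ([x, y, z] in m, in world coordinates, good to about 4 mm: a listed point, or the origin of a listed thing).
The state is a dict: "time": time; "qpos": joint angles; "qvel": joint speeds; "joint_efforts": joint torques, N m; "tool_pos": TCP position; "tool_rot": TCP orientation; "contact_force": force on the tool from outside, world axes, zero at the start; "torque": the same for the moment, N m; "opening": finger opening in m; "grip_force": force on a finger pad.
Only numpy, scipy, OpenCV 4.12 (cv2) and the standard library are available. Lean on these libraries where they do the work, as an engineer would, in place of code of your own. Each camera call takes 0.05 s, during which the arm holds its last target. There are 200 camera calls.

## Working session

There is one attempt and no reset: what is moved stays moved. The work goes in short steps, Python scripts to look and compute and a tool call to move; the robot and the scene stay as the last step left them, time stands still between calls to the robot, and variables do not carry over. Pictures are saved under pics/ and viewed, at most 10 in all, crops included, and the job is handed in when it is done.

Besides the shell and the picture viewer there is one more tool, called after "Call:" as name(argument=value, ...), one argument or row to a line, values as JSON. arm_command: Moves the arm, as the interface text tells. Its arguments: {"type":"object","properties":{"series":{"type":"array"},"hand":{"type":"number"},"squeeze":{"type":"number"}},"required":["series"]}

```bash
mkdir -p pics
cat > h.py <<'E'
from cell import *
import numpy as np, cv2
def show(name,fn):
    p=read_camera(name); cv2.imwrite('pics/'+fn,p['pixels']); return p
E
python3 - <<'E'
from h import *
s=observe(); print({k:np.round(v,3) for k,v in s.items()})
a=show('scene','s0.png'); b=show('top','t0.png')
for n in ['unit_drawer0_handle','insert','green_tin','cork_mat','rack','red_tin','blue_tin','yellow_tin','grey_tin','mug','pepper_mill','jar','spatula']:
    for nm,p in (('s',a),('t',b)):
        print(n,nm,[(np.round(d['point'],3).tolist(),round(d['confidence'],2)) for d in mark_of(p,n)[:3]])
for p in (a,b): print(p['K'].round(1).tolist(), p['rvec'], p['tvec'])
E
```

```text
{'time': np.float64(0.0), 'qpos': array([-1.247,  0.343,  1.525,  0.   ,  1.275, -0.146]), 'qvel': array([ 0.001, -0.001,  0.   ,  0.001, -0.   ,  0.001]), 'joint_efforts': array([  0.   , -43.124, -24.422,   0.072,   0.056,  -0.   ]), 'tool_pos': array([ 0.238, -0.468,  0.292]), 'tool_rot': array([-3.14, -0.  ,  0.47]), 'contact_force': array([ 0.634, -0.673, -0.607]), 'torque': array([ 0.021, -0.025, -0.027]), 'grip_force': np.float64(0.0), 'opening': np.float64(0.092)}
unit_drawer0_handle s [([0.551, -0.155, 0.108], 0.59), ([0.736, 0.125, 0.0], 0.21)]
unit_drawer0_handle t [([0.553, -0.153, 0.105], 0.63)]
insert s [([0.625, 0.19, 0.01], 0.7)]
insert t []
green_tin s [([0.652, 0.444, 0.001], 0.76), ([0.74, 0.26, -0.004], 0.71), ([0.601, 0.068, 0.0], 0.68)]
green_tin t [([0.603, 0.062, -0.001], 0.89), ([0.622, 0.19, 0.014], 0.79), ([0.741, 0.26, 0.001], 0.69)]
cork_mat s []
cork_mat t []
rack s [([0.605, 0.247, 0.001], 0.58)]
rack t [([0.601, 0.25, 0.002], 0.85)]
red_tin s [([0.613, 0.249, 0.008], 0.9)]
red_tin t [([0.612, 0.249, 0.01], 0.6)]
blue_tin s [([0.604, 0.311, 0.011], 0.9)]
blue_tin t [([0.606, 0.312, 0.011], 0.66), ([0.623, 0.189, 0.015], 0.23)]
yellow_tin s [([0.608, 0.25, 0.004], 0.4)]
yellow_tin t []
grey_tin s []
grey_tin t []
mug s [([0.738, 0.126, 0.001], 0.92)]
mug t [([0.742, 0.128, -0.002], 0.64), ([0.553, -0.156, 0.103], 0.42)]
pepper_mill s [([0.493, 0.452, 0.0], 0.6)]
pepper_mill t []
jar s [([0.504, -0.542, 0.004], 0.76)]
jar t [([0.5, -0.549, -0.002], 0.67)]
spatula s [([0.368, 0.359, 0.005], 0.84)]
spatula t [([0.367, 0.363, 0.001], 0.98)]
[[513.1, 0.0, 312.8], [0.0, 513.1, 197.9], [0.0, 0.0, 1.0]] [ 1.11643399  2.61140843 -0.7381483 ] [ 0.41577433 -0.30778784  1.95615105]
[[438.5, 0.0, 324.1], [0.0, 438.5, 202.1], [0.0, 0.0, 1.0]] [ 2.14424295 -2.2074733   0.07648032] [-0.01842865  0.55612491  1.44643342]
```

```bash
ls pics; python3 -c "
import cell; print([x for x in dir(cell) if not x.startswith('_')])"
```

```text
s0.png
t0.png
['IKError', 'boxes_of', 'finger_overhang', 'hand_in', 'mark_of', 'observe', 'read_camera', 'trace']
```

View pics/s0.png

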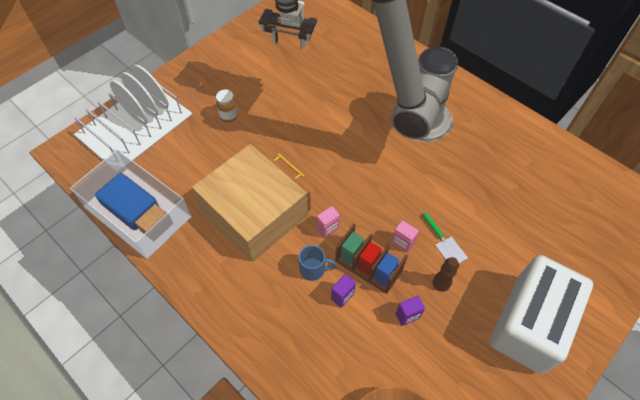

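View pics/t0.png

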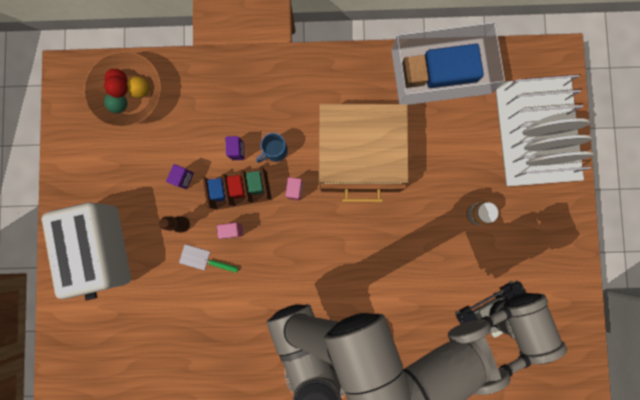

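The scene view (first image) has the green tin at about (351,247) in the end rack slot nearest the oak unit, with red at (370,257) and blue at (388,268). The brass handle is near (289,165). The top view has green at (257,182) and the handle between (343,200) and (382,200). Pink and purple look-alikes stand around the rack.

```bash
cat >> h.py <<'E'
from scipy.optimize import minimize
def proj(p,X): return cv2.projectPoints(np.float64(X).reshape(-1,1,3),p['rvec'],p['tvec'],p['K'],None)[0].reshape(-1,2)
def tri(a,b,ua,ub):
    P=[p['K']@np.c_[cv2.Rodrigues(p['rvec'])[0],np.ravel(p['tvec'])] for p in (a,b)]
    h=cv2.triangulatePoints(P[0],P[1],np.float64(ua).reshape(2,1),np.float64(ub).reshape(2,1)); return (h[:3]/h[3]).ravel()
def box(v,d):
    x,y,z,w=v; c,s=np.cos(w),np.sin(w)
    return np.array([[x+c*i*d[0]/2-s*j*d[1]/2,y+s*i*d[0]/2+c*j*d[1]/2,z+k*d[2]] for i in(-1,1) for j in(-1,1) for k in(0,1)])
def iou(p,m,X):
    S=4; im=np.zeros((400*S,640*S),np.uint8)
    h=cv2.convexHull(np.float32((proj(p,X)+.5)*S)); cv2.fillConvexPoly(im,np.round(h*16-8).astype(np.int32),1,cv2.LINE_8,4)
    im=cv2.resize(im.astype(np.float32),(640,400),interpolation=cv2.INTER_AREA); m=m.astype(np.float32)
    return np.minimum(im,m).sum()/np.maximum(im,m).sum()
def fit(views,d,v0):
    f=lambda v:-sum(iou(p,m,box(v,d)) for p,m in views)
    v0=np.array(v0,float); s=np.vstack([v0]+[v0+e for e in np.diag([.01,.01,.008,.08])])
    r=minimize(f,v0,method='Nelder-Mead',options=dict(initial_simplex=s,xatol=2e-4,fatol=1e-5)); return r.x.round(4),round(-r.fun/len(views),3)
E
python3 - <<'E'
from h import *
print(finger_overhang)
P=[read_camera('scene'),read_camera('top')]
def near(p,q,xyz):
    u=proj(p,[xyz])[0]; L=trace(p,q)
    L=[t['pixels'] for t in L if t['pixels'].any()]
    return min(L,key=lambda m:np.hypot(*(np.argwhere(m).mean(0)[::-1]-u))) if L else np.zeros((400,640),bool)
T={'green_tin':(.622,.19,.06),'red_tin':(.612,.249,.06),'blue_tin':(.605,.311,.06)}
V=[]
for p in P:
    m=near(p,'rack',(.61,.25,.05)); n0=m.sum()
    for n,c in T.items(): m=m|near(p,n,c)
    V.append((p,m)); print(n0,m.sum())
print('rack',fit(V,(.1,.194,.107),(.612,.25,0,.14)))
for n,c in T.items():
    M=[near(p,n,c) for p in P]; print(n,[m.sum() for m in M],[np.argwhere(m).mean(0)[::-1].round() for m in M])
M=[(p,near(p,'unit_drawer0_handle',(.7,-.155,.07))) for p in P]
for i,(p,m) in enumerate(M): print(m.sum(), np.argwhere(m).min(0),np.argwhere(m).max(0)); cv2.imwrite(f'pics/m{i}.png',np.hstack([m*255,V[i][1]*255]).astype(np.uint8)[:, :])
# handle by colour: yellow bright
E=[]
for p in P:
    hsv=cv2.cvtColor(p['pixels'],cv2.COLOR_BGR2HSV); u=proj(p,[(.552,-.154,.106)])[0]
    m=cv2.inRange(hsv,(20,130,90),(35,255,255)); yy,xx=np.mgrid[:400,:640]; m[np.hypot(xx-u[0],yy-u[1])>32]=0
    pts=np.argwhere(m)[:,::-1].astype(float); print('handle',len(pts),pts.mean(0))
    c=[proj(p,[(.552,-.154+d,.106)])[0] for d in(-.06,.06)]; print(np.round(c,1)); dr=(c[1]-c[0]); t=pts@dr
    print(pts[t.argmin()],pts[t.argmax()]); E.append((pts[t.argmin()],pts[t.argmax()]))
for k in(0,1): print('end',tri(*P,E[0][k],E[1][k]).round(4))
p=P[1]['pixels'][150:225,160:420]; cv2.imwrite('pics/crop0.png',cv2.resize(p,None,fx=3,fy=3,interpolation=cv2.INTER_CUBIC))
E
```

```text
0.0655
1066 1971
1085 2042
rack (array([ 0.6041,  0.2476, -0.009 ,  0.138 ]), np.float64(0.791))
green_tin [np.int64(437), np.int64(334)] [array([351., 246.]), array([255., 183.])]
red_tin [np.int64(478), np.int64(353)] [array([368., 256.]), array([236., 187.])]
blue_tin [np.int64(0), np.int64(323)] [array([nan, nan]), array([217., 190.])]
329 [147 257] [209 309]
938 [183 321] [203 405]
handle 78 [289.85897436 165.51282051]
[[277.  154.3]
 [302.3 174.6]]
[278. 154.] [303. 175.]
handle 0 [nan nan]
[[380.7 199.3]
 [342.7 200.4]]<stdin>:16: RuntimeWarning: Mean of empty slice.
  ret = um.true_divide(
<stdin>:24: RuntimeWarning: Mean of empty slice.
Traceback (most recent call last):
ValueError: attempt to get argmin of an empty sequence
```

Run:
```python
from h import *
P=[read_camera('scene'),read_camera('top')]
p=P[1]['pixels'][150:225,160:420]; cv2.imwrite('pics/crop0.png',cv2.resize(p,None,fx=3,fy=3,interpolation=cv2.INTER_CUBIC))
E=[]
for p in P:
    hsv=cv2.cvtColor(p['pixels'],cv2.COLOR_BGR2HSV); u=proj(p,[(.552,-.154,.106)])[0]
    m=cv2.inRange(hsv,(17,125,80),(40,255,255)); yy,xx=np.mgrid[:400,:640]; m[np.hypot(xx-u[0],yy-u[1])>26]=0
    pts=np.argwhere(m)[:,::-1].astype(float); print('handle',len(pts),pts.mean(0) if len(pts) else hsv[200,343:383:5])
    r=cv2.minAreaRect(pts.astype(np.float32)); print(r)
    # bar fit: minimise line yaw, x,y at z=.106 against outermost pixels
    E.append(pts)
# unit fit by trace + wood colour
M=[]
for p in P:
    t=trace(p,'unit_drawer0'); print([(round(d['confidence'],2),int(d['pixels'].sum())) for d in t]); M.append((p,t[0]['pixels']))
print('unit',fit(M,(.26,.273,.144),(.717,-.155,0,0)))
# colour segmentation of tin tops (two views)
for n,lo,hi,c in (('green',(60,60,40),(95,255,255),(.622,.19,.107)),('red',(0,180,90),(5,255,255),(.612,.249,.107)),('blue',(100,130,60),(125,255,255),(.605,.311,.107))):
    R=[]
    for p in P:
        u=proj(p,[c])[0]; m=cv2.inRange(cv2.cvtColor(p['pixels'],cv2.COLOR_BGR2HSV),lo,hi); yy,xx=np.mgrid[:400,:640]; m[np.hypot(xx-u[0],yy-u[1])>18]=0
        R.append(m>0); print(n,(m>0).sum(),u.round(1),end=' ')
    print(fit(list(zip(P,R)),(.064,.044,.095),(c[0],c[1],.012,.14)))
```

```text
handle 499 [281.31262525 173.05410822]
((281.3630065917969, 173.06887817382812), (44.445369720458984, 27.73809814453125), 40.10091018676758)
handle 160 [362.025 198.125]
((362.5, 195.0), (39.0, 12.0), 0.0)
[(0.91, 165)]
[(0.93, 1000)]
unit (array([ 0.7831, -0.3014, -2.0523,  0.4324]), np.float64(0.165))
green 365 [352.8 241.5] green 311 [252.5 181.1] (array([0.6219, 0.1894, 0.0109, 0.2533]), np.float64(0.714))
red 347 [369.6 251.4] red 286 [234.  184.8] (array([0.6118, 0.2504, 0.0141, 0.2935]), np.float64(0.652))
blue 283 [387.1 263. ] blue 290 [214.5 187.5] (array([0.6034, 0.312 , 0.012 , 0.2364]), np.float64(0.58))
```

View pics/crop0.png

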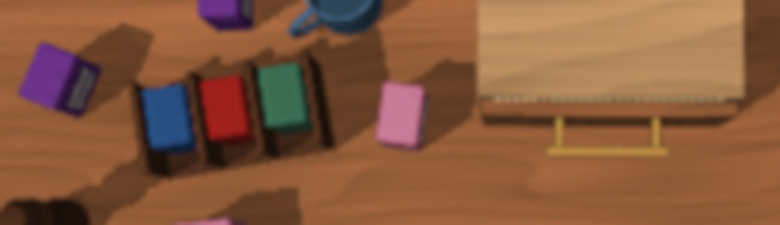

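The crop shows the bar level from (547,151) to (667,151), which is (342.3,200.5) to (382.3,200.5) in the full image. The green tin's top is at about (283,96), and the pink look-alike is at (402,115).

Run:
```python
from h import *
P=[read_camera('scene'),read_camera('top')]
a=tri(*P,(277.5,154),(382,200)); b=tri(*P,(303,175),(342.5,200)); print(a.round(4),b.round(4),(a+b)/2, np.degrees(np.arctan2(-(b-a)[0],(b-a)[1])))
# unit top front edge, top cam: crop rows/cols -> plane z=.144
def plane(p,u,z):
    R=cv2.Rodrigues(p['rvec'])[0]; d=R.T@np.linalg.inv(p['K'])@[u[0],u[1],1]; c=-R.T@np.ravel(p['tvec']); return c+d*(z-c[2])/d[2]
g=cv2.cvtColor(P[1]['pixels'],cv2.COLOR_BGR2GRAY).astype(float)
for r in ((180,190),(194,206)):
  print(r)
  E=[]
  for x in range(345,380):
    if r[0]==194:
        s=P[1]['pixels'][194:206,x].astype(float); w=np.clip(s[:,1]-s[:,0]*1-40,0,None); w=np.clip(s[:,1]-95,0,None)
        yv=(w*np.arange(194,206)).sum()/max(w.sum(),1e-9)
    else:
        d=np.abs(np.diff(g[180:190,x])); yv=180.5+(d**2*np.arange(len(d))).sum()/(d**2).sum()
    E.append(plane(P[1],(x,yv),.106 if r[0]==194 else .144))
  E=np.array(E); k=np.polyfit(E[:,1],E[:,0],1); print(k, np.degrees(np.arctan(-k[0])), np.std(E[:,0]-np.polyval(k,E[:,1])), np.polyval(k,-.155))
for n in ('unit_drawer0_handle',):
  for p in P: print([(d['point'].round(3) if hasattr(d['point'],'round') else d['point']) for d in mark_of(p,n)])
```

```text
[ 0.5489 -0.217   0.1023] [ 0.5524 -0.0921  0.106 ] [ 0.5506304  -0.15454518  0.104171  ] -1.5812309656396888
(180, 190)
[0.05594473 0.59948297] -3.2020589958637924 0.003223374840414319 0.5908115393647045
(194, 206)
[0.0226544  0.55599317] -1.2977795273452013 0.002465089905601734 0.5524817336761175
[[0.5503, -0.1538, 0.1068]]
[[0.5526, -0.1538, 0.103]]
```

```bash
cat >> h.py <<'E'
from scipy.spatial.transform import Rotation as Ro
def go(*wp):
    """world waypoints (x,y,z TCP in m, yaw deg) -> tool shifts from the present pose"""
    s=observe(); R0=Ro.from_euler('xyz',s['tool_rot'])
    for x,y,z,w in wp:
        d=R0.inv().apply(np.array([x,y,z])-s['tool_pos'])*1000; r=(R0.inv()*Ro.from_euler('xyz',[180,0,w],degrees=True)).as_rotvec(degrees=True)
        print('x %.1f y %.1f z %.1f'%tuple(d),'r %.1f %.1f %.1f'%tuple(r))
E
python3 - <<'E'
from h import *
go((.5515,-.154,.27,88.4),(.5515,-.154,.155,88.4))
E
```

```text
x 422.0 y -138.1 z 22.2 r 0.0 0.0 -61.5
x 422.0 y -138.1 z 137.2 r 0.0 0.0 -61.5
```

Call:
arm_command(
  series=[
    {"x":45,"y":-15,"z":2,"rz":-7},
    {"x":90,"y":-30,"z":5,"rz":-14},
    {"x":135,"y":-44,"z":7,"rz":-21},
    {"x":180,"y":-59,"z":9,"rz":-28},
    {"x":225,"y":-74,"z":12,"rz":-35},
    {"x":270,"y":-88,"z":14,"rz":-42},
    {"x":315,"y":-103,"z":16,"rz":-49},
    {"x":360,"y":-118,"z":18,"rz":-56},
    {"x":400,"y":-131,"z":20,"rz":-60},
    {"x":422,"y":-138,"z":22,"rz":-61.5},
    {"x":422,"y":-138,"z":22,"rz":-61.5},
    {"x":422,"y":-138,"z":22,"rz":-61.5},
  ],
  hand=22,
  squeeze=25,
)

```text
invalid input
```

Run:
```python
from h import *
s=observe(); print(s['tool_pos'],s['tool_rot'],s['opening'],s['contact_force'],s['time'],s['qpos'])
go((.5515,-.154,.155,88.4))
p=read_camera('scene')['pixels'][90:260,180:380]; cv2.imwrite('pics/c1.png',cv2.resize(p,None,fx=3,fy=3,interpolation=cv2.INTER_CUBIC))
```

```text
[ 0.23770054 -0.46812393  0.2922404 ] [ 3.1414889e+00 -1.4474554e-05  4.6975531e-01] 0.0919927806500643 [ 0.53962181 -0.45749732 -0.28069665] 2.7 [-1.24700222e+00  3.41999687e-01  1.52410079e+00  3.07432829e-05
  1.27539163e+00 -1.45970149e-01]
x 422.0 y -138.1 z 137.2 r 0.0 0.0 -61.5
```

View pics/c1.png

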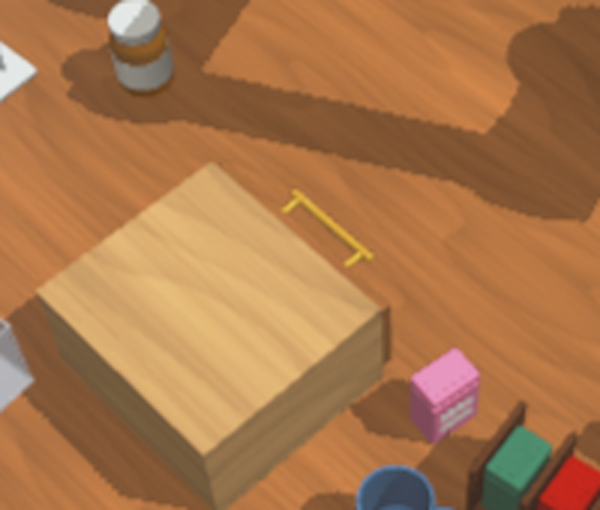

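The move was refused and the arm hasn't moved. This picture shows the handle between (295,195) and (370,257) in the crop, untouched. I'll retry with all six keys in each row.

Call:
arm_command(
  series=[
    {"x":45,"y":-15,"z":2,"rx":0,"ry":0,"rz":-7},
    {"x":90,"y":-30,"z":5,"rx":0,"ry":0,"rz":-14},
    {"x":135,"y":-44,"z":7,"rx":0,"ry":0,"rz":-21},
    {"x":180,"y":-59,"z":9,"rx":0,"ry":0,"rz":-28},
    {"x":225,"y":-74,"z":12,"rx":0,"ry":0,"rz":-35},
    {"x":270,"y":-88,"z":14,"rx":0,"ry":0,"rz":-42},
    {"x":315,"y":-103,"z":16,"rx":0,"ry":0,"rz":-49},
    {"x":360,"y":-118,"z":18,"rx":0,"ry":0,"rz":-56},
    {"x":400,"y":-131,"z":20,"rx":0,"ry":0,"rz":-60},
    {"x":422,"y":-138,"z":22,"rx":0,"ry":0,"rz":-61.5},
    {"x":422,"y":-138,"z":22,"rx":0,"ry":0,"rz":-61.5},
    {"x":422,"y":-138,"z":22,"rx":0,"ry":0,"rz":-61.5},
  ],
  hand=22,
  squeeze=25,
)

```text
time: 3.95
tool_pos: [0.5514, -0.1538, 0.2699]
tool_rot: [-3.141, 0.0, 1.544]
contact_force: [-0.7, 0.2, -0.5]
opening: 0.0218
grip_force: 0.0
```

Run:
```python
from h import *
s=observe(); print(s['tool_pos'],s['tool_rot'],s['opening'],s['contact_force'],s['time'],s['qpos'])
go((.5515,-.154,.155,88.4))
```

```text
[ 0.55140846 -0.15384621  0.26993142] [-3.14081974e+00  2.51199718e-04  1.54391920e+00] 0.021833839286590932 [-0.73352852  0.20570297 -0.53985608] 3.95 [-4.05712019e-01  4.46855741e-01  1.42474729e+00 -5.43547351e-04
  1.27061487e+00 -3.78673912e-01]
x -0.1 y 0.2 z 114.9 r -0.0 0.0 0.1
```

Call:
arm_command(
  series=[
    {"x":0,"y":0,"z":30,"rx":0,"ry":0,"rz":0},
    {"x":0,"y":0,"z":60,"rx":0,"ry":0,"rz":0},
    {"x":0,"y":0,"z":80,"rx":0,"ry":0,"rz":0},
    {"x":0,"y":0,"z":90,"rx":0,"ry":0,"rz":0},
    {"x":0,"y":0,"z":100,"rx":0,"ry":0,"rz":0},
    {"x":0,"y":0,"z":108,"rx":0,"ry":0,"rz":0},
    {"x":0,"y":0,"z":115,"rx":0,"ry":0,"rz":0},
    {"x":0,"y":0,"z":115,"rx":0,"ry":0,"rz":0},
  ],
)

```text
time: 4.75
tool_pos: [0.5512, -0.1541, 0.1547]
tool_rot: [-3.141, -0.0, 1.543]
contact_force: [-0.2, -0.2, 0.9]
opening: 0.022
grip_force: 0.0
```

Call:
arm_command(
  series=[
    {"x":0,"y":0,"z":0,"rx":0,"ry":0,"rz":0},
    {"x":0,"y":0,"z":0,"rx":0,"ry":0,"rz":0},
    {"x":0,"y":0,"z":0,"rx":0,"ry":0,"rz":0},
    {"x":0,"y":0,"z":0,"rx":0,"ry":0,"rz":0},
    {"x":0,"y":0,"z":0,"rx":0,"ry":0,"rz":0},
  ],
  hand=0,
  squeeze=25,
)

```text
time: 5.25
tool_pos: [0.5518, -0.1541, 0.1558]
tool_rot: [3.141, 0.001, 1.543]
contact_force: [-0.8, -0.9, 2.8]
opening: 0.0101
grip_force: 25.0
```

Call:
arm_command(
  series=[
    {"x":0,"y":-6,"z":0,"rx":0,"ry":0,"rz":0},
    {"x":0,"y":-18,"z":0,"rx":0,"ry":0,"rz":0},
    {"x":0,"y":-34,"z":0,"rx":0,"ry":0,"rz":0},
    {"x":0,"y":-50,"z":0,"rx":0,"ry":0,"rz":0},
    {"x":0,"y":-66,"z":0,"rx":0,"ry":0,"rz":0},
    {"x":0,"y":-82,"z":0,"rx":0,"ry":0,"rz":0},
    {"x":0,"y":-98,"z":0,"rx":0,"ry":0,"rz":0},
    {"x":0,"y":-114,"z":0,"rx":0,"ry":0,"rz":0},
    {"x":0,"y":-130,"z":0,"rx":0,"ry":0,"rz":0},
    {"x":0,"y":-143,"z":0,"rx":0,"ry":0,"rz":0},
    {"x":0,"y":-153,"z":0,"rx":0,"ry":0,"rz":0},
    {"x":0,"y":-160,"z":0,"rx":0,"ry":0,"rz":0},
    {"x":0,"y":-165,"z":0,"rx":0,"ry":0,"rz":0},
    {"x":0,"y":-168,"z":0,"rx":0,"ry":0,"rz":0},
    {"x":0,"y":-170,"z":0,"rx":0,"ry":0,"rz":0},
    {"x":0,"y":-171,"z":0,"rx":0,"ry":0,"rz":0},
    {"x":0,"y":-171,"z":0,"rx":0,"ry":0,"rz":0},
  ],
)

```text
time: 6.95
tool_pos: [0.3838, -0.1488, 0.1558]
tool_rot: [3.132, -0.0, 1.541]
contact_force: [17.9, 10.7, -6.0]
opening: 0.0101
grip_force: 25.0
```

Call:
arm_command(
  series=[
    {"x":0,"y":-2,"z":0,"rx":0,"ry":0,"rz":0},
    {"x":0,"y":-3,"z":0,"rx":0,"ry":0,"rz":0},
    {"x":0,"y":-3,"z":0,"rx":0,"ry":0,"rz":0},
  ],
)

```text
time: 7.25
tool_pos: [0.3833, -0.1488, 0.1559]
tool_rot: [3.126, 0.0, 1.54]
contact_force: [32.7, 15.1, -17.9]
opening: 0.0101
grip_force: 25.0
```

Call:
arm_command(
  series=[
    {"x":0,"y":2,"z":0,"rx":0,"ry":0,"rz":0},
    {"x":0,"y":5,"z":0,"rx":0,"ry":0,"rz":0},
    {"x":0,"y":5,"z":0,"rx":0,"ry":0,"rz":0},
  ],
)

```text
time: 7.55
tool_pos: [0.3841, -0.1488, 0.1557]
tool_rot: [3.137, -0.0, 1.543]
contact_force: [9.3, 7.0, 1.8]
opening: 0.0104
grip_force: 25.0
```

Call:
arm_command(
  series=[
    {"x":0,"y":0,"z":0,"rx":0,"ry":0,"rz":0},
    {"x":0,"y":0,"z":0,"rx":0,"ry":0,"rz":0},
    {"x":0,"y":0,"z":0,"rx":0,"ry":0,"rz":0},
    {"x":0,"y":0,"z":-10,"rx":0,"ry":0,"rz":0},
    {"x":0,"y":0,"z":-25,"rx":0,"ry":0,"rz":0},
    {"x":0,"y":0,"z":-45,"rx":0,"ry":0,"rz":0},
    {"x":0,"y":0,"z":-75,"rx":0,"ry":0,"rz":0},
    {"x":0,"y":0,"z":-105,"rx":0,"ry":0,"rz":0},
    {"x":0,"y":0,"z":-105,"rx":0,"ry":0,"rz":0},
  ],
  hand=22,
)

```text
time: 8.45
tool_pos: [0.3838, -0.1503, 0.2642]
tool_rot: [3.135, 0.004, 1.543]
contact_force: [0.3, 0.1, -0.3]
opening: 0.0224
grip_force: 0.0
```

Run:
```python
from h import *
s=observe(); print(s['tool_pos'],s['tool_rot'],s['opening'],s['contact_force'],s['time'],s['qpos'])
w=8.3+90
go((.52,.10,.26,w),(.622,.19,.22,w),(.622,.19,.117,w))
```

```text
[ 0.38377535 -0.15027443  0.26419619] [3.1350175  0.00410909 1.54307008] 0.022363884064904062 [ 0.31835822  0.07654787 -0.2855254 ] 8.45 [-5.59536419e-01  1.60197731e-01  1.85707377e+00 -2.30689467e-04
  1.11657042e+00 -5.31723269e-01]
x 254.0 y 129.2 z 4.0 r 0.4 0.3 -9.9
x 346.9 y 228.4 z 44.3 r 0.4 0.3 -9.9
x 347.3 y 227.7 z 147.3 r 0.4 0.3 -9.9
```

Call:
arm_command(
  series=[
    {"x":30,"y":20,"z":0,"rx":0.4,"ry":0.3,"rz":-1},
    {"x":65,"y":43,"z":2,"rx":0.4,"ry":0.3,"rz":-2},
    {"x":100,"y":66,"z":4,"rx":0.4,"ry":0.3,"rz":-3},
    {"x":135,"y":89,"z":6,"rx":0.4,"ry":0.3,"rz":-4},
    {"x":170,"y":112,"z":8,"rx":0.4,"ry":0.3,"rz":-5},
    {"x":205,"y":135,"z":10,"rx":0.4,"ry":0.3,"rz":-6},
    {"x":240,"y":158,"z":12,"rx":0.4,"ry":0.3,"rz":-7},
    {"x":275,"y":181,"z":14,"rx":0.4,"ry":0.3,"rz":-8},
    {"x":310,"y":204,"z":18,"rx":0.4,"ry":0.3,"rz":-9},
    {"x":335,"y":220,"z":22,"rx":0.4,"ry":0.3,"rz":-9.9},
    {"x":347,"y":228,"z":24,"rx":0.4,"ry":0.3,"rz":-9.9},
    {"x":347,"y":228,"z":24,"rx":0.4,"ry":0.3,"rz":-9.9},
    {"x":347,"y":228,"z":24,"rx":0.4,"ry":0.3,"rz":-9.9},
  ],
  hand=82,
)

```text
time: 9.75
tool_pos: [0.6195, 0.1907, 0.2356]
tool_rot: [-3.134, -0.005, 1.716]
contact_force: [0.1, 0.4, 0.1]
opening: 0.0823
grip_force: 0.0
```

Run:
```python
from h import *
s=observe(); print(s['tool_pos'],s['tool_rot'],s['opening'],s['time'],s['qpos'])
P=[read_camera('scene'),read_camera('top')]
c=[P[0]['pixels'][180:320,270:440],P[1]['pixels'][130:230,190:420]]
c=[cv2.resize(i,(800,int(800*i.shape[0]/i.shape[1]*1)),interpolation=cv2.INTER_CUBIC) for i in c]
c=[cv2.resize(i,None,fx=.45,fy=.45) for i in c]; h=max(i.shape[0] for i in c)
cv2.imwrite('pics/c2.png',np.hstack([cv2.copyMakeBorder(i,0,h-i.shape[0],0,0,cv2.BORDER_CONSTANT) for i in c]))
go((.622,.19,.12,98.3))
for n in ('insert','cork_mat','yellow_tin','grey_tin'):
  for p in P: print(n,[(np.round(d['point'],3).tolist(),round(d['confidence'],2)) for d in mark_of(p,n)[:3]])
```

```text
[0.61953337 0.19073352 0.2356444 ] [-3.13351792 -0.00527551  1.7160685 ] 0.08232687000946834 9.75 [0.17834994 0.61667913 1.22859018 0.00574232 1.3042235  0.03152189]
x -1.1 y 3.1 z 116.3 r -0.4 -0.3 -0.0
insert [([0.499, -0.149, 0.024], 0.79)]
insert [([0.496, -0.155, 0.022], 0.83)]
cork_mat [([0.497, -0.073, 0.022], 0.59)]
cork_mat [([0.499, -0.073, 0.022], 0.51)]
yellow_tin [([0.492, -0.153, 0.024], 0.97)]
yellow_tin [([0.492, -0.148, 0.022], 0.78)]
grey_tin [([0.493, -0.23, 0.02], 0.63)]
grey_tin [([0.492, -0.227, 0.023], 0.88)]
```

View pics/c2.png

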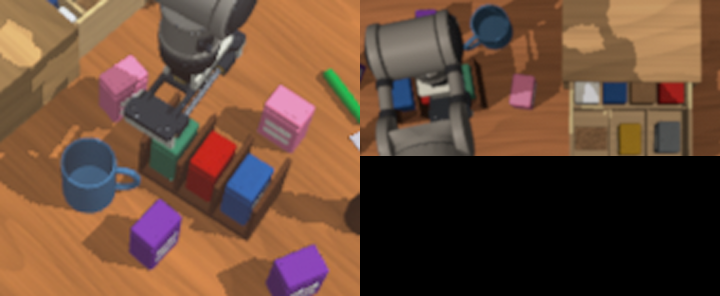

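The left crop shows the gripper straddling the green tin at (175,150), with the mug's handle at (130,180) clear of the rear finger. The right crop shows the open drawer: the cork mat lies in the free +y place at (595,135), next to yellow and grey.

Call:
arm_command(
  series=[
    {"x":-1,"y":3,"z":0,"rx":-0.4,"ry":-0.3,"rz":0},
    {"x":-1,"y":3,"z":20,"rx":-0.4,"ry":-0.3,"rz":0},
    {"x":-1,"y":3,"z":40,"rx":-0.4,"ry":-0.3,"rz":0},
    {"x":-1,"y":3,"z":60,"rx":-0.4,"ry":-0.3,"rz":0},
    {"x":-1,"y":3,"z":80,"rx":-0.4,"ry":-0.3,"rz":0},
    {"x":-1,"y":3,"z":95,"rx":-0.4,"ry":-0.3,"rz":0},
    {"x":-1,"y":3,"z":106,"rx":-0.4,"ry":-0.3,"rz":0},
    {"x":-1,"y":3,"z":115,"rx":-0.4,"ry":-0.3,"rz":0},
    {"x":-1,"y":3,"z":115,"rx":-0.4,"ry":-0.3,"rz":0},
  ],
)

```text
time: 11.15
tool_pos: [0.6219, 0.1911, 0.12]
tool_rot: [-3.14, -0.0, 1.716]
contact_force: [-0.4, -0.0, 0.6]
opening: 0.0822
grip_force: 0.0
```

Call:
arm_command(
  series=[
    {"x":0,"y":0,"z":0,"rx":0,"ry":0,"rz":0},
    {"x":0,"y":0,"z":0,"rx":0,"ry":0,"rz":0},
    {"x":0,"y":0,"z":0,"rx":0,"ry":0,"rz":0},
    {"x":0,"y":0,"z":0,"rx":0,"ry":0,"rz":0},
    {"x":0,"y":0,"z":0,"rx":0,"ry":0,"rz":0},
    {"x":0,"y":0,"z":0,"rx":0,"ry":0,"rz":0},
  ],
  hand=50,
  squeeze=15,
)

```text
time: 11.75
tool_pos: [0.6227, 0.1913, 0.122]
tool_rot: [3.14, -0.001, 1.716]
contact_force: [-0.3, -0.3, 5.4]
opening: 0.064
grip_force: 15.0
```

Call:
arm_command(
  series=[
    {"x":0,"y":0,"z":-6,"rx":0,"ry":0,"rz":0},
    {"x":0,"y":0,"z":-16,"rx":0,"ry":0,"rz":0},
    {"x":0,"y":0,"z":-32,"rx":0,"ry":0,"rz":0},
    {"x":0,"y":0,"z":-50,"rx":0,"ry":0,"rz":0},
    {"x":0,"y":0,"z":-70,"rx":0,"ry":0,"rz":0},
    {"x":0,"y":0,"z":-90,"rx":0,"ry":0,"rz":0},
    {"x":0,"y":0,"z":-110,"rx":0,"ry":0,"rz":0},
    {"x":0,"y":0,"z":-125,"rx":0,"ry":0,"rz":0},
    {"x":0,"y":0,"z":-130,"rx":0,"ry":0,"rz":0},
    {"x":0,"y":0,"z":-130,"rx":0,"ry":0,"rz":0},
  ],
)

```text
time: 12.75
tool_pos: [0.6224, 0.1912, 0.252]
tool_rot: [3.14, -0.001, 1.716]
contact_force: [0.4, -0.4, -0.7]
opening: 0.064
grip_force: 15.0
```

Run:
```python
from h import *
s=observe(); print(s['tool_pos'],s['tool_rot'],s['opening'],s['time'],s['contact_force'],s['qpos'])
w=45
go((.43,.135,.25,w),(.43,.135,.111,w))
```

```text
[0.62243375 0.19115037 0.25203155] [ 3.13960506e+00 -5.10610039e-04  1.71600397e+00] 0.06400162183635694 12.75 [ 0.36818061 -0.42625    -0.72605253] [1.80180477e-01 6.05468186e-01 1.20282579e+00 4.53750921e-04
 1.33129447e+00 3.48661458e-02]
x -27.7 y -198.5 z 1.6 r 0.1 -0.1 53.3
x -27.8 y -198.8 z 140.6 r 0.1 -0.1 53.3
```

Call:
arm_command(
  series=[
    {"x":-1,"y":-10,"z":0,"rx":0,"ry":0,"rz":-4},
    {"x":-3,"y":-28,"z":0,"rx":0,"ry":0,"rz":-11},
    {"x":-5,"y":-46,"z":0,"rx":0,"ry":0,"rz":-18},
    {"x":-7,"y":-64,"z":0,"rx":0,"ry":0,"rz":-25},
    {"x":-9,"y":-82,"z":0,"rx":0,"ry":0,"rz":-32},
    {"x":-11,"y":-100,"z":0,"rx":0,"ry":0,"rz":-39},
    {"x":-13,"y":-118,"z":0,"rx":0,"ry":0,"rz":-46},
    {"x":-15,"y":-136,"z":0,"rx":0,"ry":0,"rz":-53},
    {"x":-17,"y":-154,"z":0,"rx":0,"ry":0,"rz":-60},
    {"x":-19,"y":-172,"z":0,"rx":0,"ry":0,"rz":-67},
    {"x":-21,"y":-188,"z":0,"rx":0,"ry":0,"rz":-74},
    {"x":-22,"y":-200,"z":0,"rx":0,"ry":0,"rz":-79},
    {"x":-22,"y":-203,"z":0,"rx":0,"ry":0,"rz":-80},
    {"x":-22,"y":-203,"z":0,"rx":0,"ry":0,"rz":-80},
    {"x":-22,"y":-203,"z":0,"rx":0,"ry":0,"rz":-80},
  ],
)

```text
time: 14.25
tool_pos: [0.4251, 0.1401, 0.2509]
tool_rot: [3.141, 0.001, 3.11]
contact_force: [-0.1, 0.8, -2.0]
opening: 0.0638
grip_force: 15.0
```

Call:
arm_command(
  series=[
    {"x":0,"y":0,"z":15,"rx":0,"ry":0,"rz":0},
    {"x":0,"y":0,"z":40,"rx":0,"ry":0,"rz":0},
    {"x":0,"y":0,"z":65,"rx":0,"ry":0,"rz":0},
    {"x":0,"y":0,"z":90,"rx":0,"ry":0,"rz":0},
    {"x":0,"y":0,"z":110,"rx":0,"ry":0,"rz":0},
    {"x":0,"y":0,"z":122,"rx":0,"ry":0,"rz":0},
    {"x":0,"y":0,"z":130,"rx":0,"ry":0,"rz":0},
    {"x":0,"y":0,"z":134,"rx":0,"ry":0,"rz":0},
    {"x":0,"y":0,"z":137,"rx":0,"ry":0,"rz":0},
    {"x":0,"y":0,"z":137,"rx":0,"ry":0,"rz":0},
  ],
)

```text
time: 15.25
tool_pos: [0.4249, 0.1401, 0.1141]
tool_rot: [3.141, 0.001, 3.112]
contact_force: [-0.7, 0.8, -1.6]
opening: 0.0641
grip_force: 15.0
```

Call:
arm_command(
  series=[
    {"x":0,"y":0,"z":1,"rx":0,"ry":0,"rz":0},
    {"x":0,"y":0,"z":2,"rx":0,"ry":0,"rz":0},
    {"x":0,"y":0,"z":3,"rx":0,"ry":0,"rz":0},
    {"x":0,"y":0,"z":3,"rx":0,"ry":0,"rz":0},
  ],
)

```text
time: 15.65
tool_pos: [0.4247, 0.1401, 0.1111]
tool_rot: [3.141, 0.001, 3.112]
contact_force: [0.1, 0.9, -1.2]
opening: 0.064
grip_force: 15.0
```

Call:
arm_command(
  series=[
    {"x":0,"y":0,"z":0.5,"rx":0,"ry":0,"rz":0},
    {"x":0,"y":0,"z":1,"rx":0,"ry":0,"rz":0},
    {"x":0,"y":0,"z":1.5,"rx":0,"ry":0,"rz":0},
    {"x":0,"y":0,"z":1.5,"rx":0,"ry":0,"rz":0},
  ],
)

```text
time: 16.05
tool_pos: [0.4248, 0.14, 0.11]
tool_rot: [3.141, 0.001, 3.112]
contact_force: [-0.8, -0.7, 4.7]
opening: 0.0639
grip_force: 15.0
```

Call:
arm_command(
  series=[
    {"x":0,"y":0,"z":-1,"rx":0,"ry":0,"rz":0},
    {"x":0,"y":0,"z":-1,"rx":0,"ry":0,"rz":0},
    {"x":0,"y":0,"z":-1,"rx":0,"ry":0,"rz":0},
    {"x":0,"y":0,"z":-1,"rx":0,"ry":0,"rz":0},
    {"x":0,"y":0,"z":-8,"rx":0,"ry":0,"rz":0},
    {"x":0,"y":0,"z":-20,"rx":0,"ry":0,"rz":0},
    {"x":0,"y":0,"z":-45,"rx":0,"ry":0,"rz":0},
    {"x":0,"y":0,"z":-75,"rx":0,"ry":0,"rz":0},
    {"x":0,"y":0,"z":-100,"rx":0,"ry":0,"rz":0},
    {"x":0,"y":0,"z":-105,"rx":0,"ry":0,"rz":0},
    {"x":0,"y":0,"z":-105,"rx":0,"ry":0,"rz":0},
  ],
  hand=80,
)

```text
time: 17.15
tool_pos: [0.4248, 0.1401, 0.2153]
tool_rot: [3.141, 0.002, 3.112]
contact_force: [0.6, -0.5, -0.8]
opening: 0.0801
grip_force: 0.0
```

Call:
arm_command(
  series=[
    {"x":0,"y":0,"z":0,"rx":0,"ry":0,"rz":8},
    {"x":0,"y":0,"z":0,"rx":0,"ry":0,"rz":16},
    {"x":0,"y":0,"z":0,"rx":0,"ry":0,"rz":24},
    {"x":0,"y":0,"z":0,"rx":0,"ry":0,"rz":32},
    {"x":0,"y":0,"z":0,"rx":0,"ry":0,"rz":40},
    {"x":0,"y":0,"z":0,"rx":0,"ry":0,"rz":48},
    {"x":0,"y":0,"z":0,"rx":0,"ry":0,"rz":56},
    {"x":0,"y":0,"z":0,"rx":0,"ry":0,"rz":64},
    {"x":0,"y":0,"z":0,"rx":0,"ry":0,"rz":72},
    {"x":0,"y":0,"z":0,"rx":0,"ry":0,"rz":80},
    {"x":0,"y":0,"z":0,"rx":0,"ry":0,"rz":87},
    {"x":0,"y":0,"z":0,"rx":0,"ry":0,"rz":90},
    {"x":0,"y":0,"z":0,"rx":0,"ry":0,"rz":90},
  ],
)

```text
time: 18.45
tool_pos: [0.4239, 0.1399, 0.2132]
tool_rot: [-3.139, -0.0, 1.541]
contact_force: [-0.3, -0.6, 0.3]
opening: 0.0803
grip_force: 0.0
```

Run:
```python
from h import *
s=observe(); print(s['tool_pos'],s['tool_rot'],s['opening'],s['time'],s['contact_force'])
P=[read_camera('scene'),read_camera('top')]
for p in P: print([(np.round(d['point'],3).tolist(),round(d['confidence'],2)) for d in mark_of(p,'green_tin')])
u=proj(P[0],[(.425,.14,.05)])[0].astype(int); p=P[0]['pixels'][u[1]-90:u[1]+90,u[0]-130:u[0]+110]; cv2.imwrite('pics/c3.png',cv2.resize(p,None,fx=3,fy=3))
go((.425,.14,.11,88.3))
```

```text
[0.42393916 0.13987089 0.21317689] [-3.13915136e+00 -3.73297771e-05  1.54103598e+00] 0.08026168160773768 18.45 [-0.34687138 -0.56511225  0.31522835]
[([0.655, 0.445, 0.002], 0.97), ([0.468, 0.279, -0.003], 0.91), ([0.6, 0.067, 0.004], 0.9), ([0.742, 0.258, -0.003], 0.73), ([0.43, 0.139, -0.001], 0.56)]
[([0.603, 0.062, -0.001], 0.74), ([0.649, 0.445, 0.0], 0.74), ([0.744, 0.26, -0.002], 0.66), ([0.468, 0.28, -0.0], 0.61), ([0.428, 0.142, 0.002], 0.4), ([0.384, -0.149, 0.105], 0.35)]
x 0.0 y 0.7 z 104.0 r -0.0 -0.0 0.1
```

View pics/c3.png

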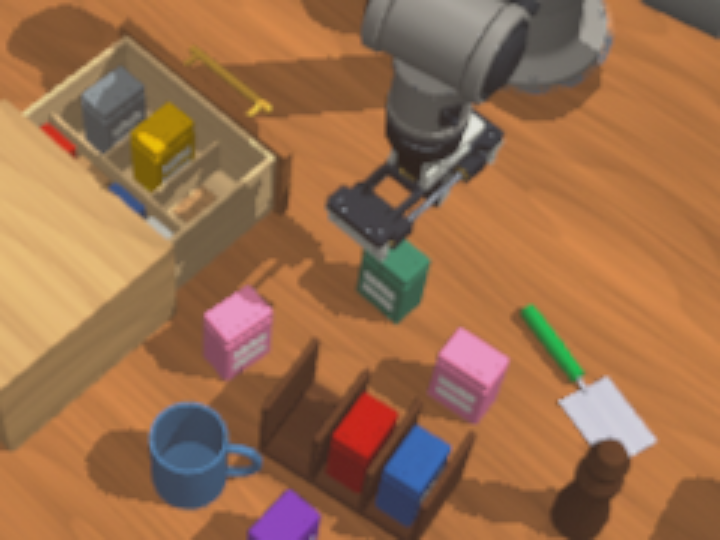

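The tin stands upright at crop (395,280), label to the rear and broad faces along x, with the gripper above it. The mat's place in the drawer, at about (200,195), is free.

Call:
arm_command(
  series=[
    {"x":0,"y":1,"z":20,"rx":0,"ry":0,"rz":0},
    {"x":0,"y":1,"z":40,"rx":0,"ry":0,"rz":0},
    {"x":0,"y":1,"z":60,"rx":0,"ry":0,"rz":0},
    {"x":0,"y":1,"z":75,"rx":0,"ry":0,"rz":0},
    {"x":0,"y":1,"z":85,"rx":0,"ry":0,"rz":0},
    {"x":0,"y":1,"z":89,"rx":0,"ry":0,"rz":0},
    {"x":0,"y":1,"z":89,"rx":0,"ry":0,"rz":0},
  ],
)

```text
time: 19.35
tool_pos: [0.4256, 0.14, 0.1253]
tool_rot: [-3.141, -0.0, 1.542]
contact_force: [0.6, 0.5, 0.4]
opening: 0.0802
grip_force: 0.0
```

Call:
arm_command(
  series=[
    {"x":0,"y":0,"z":0,"rx":0,"ry":0,"rz":0},
    {"x":0,"y":0,"z":0,"rx":0,"ry":0,"rz":0},
    {"x":0,"y":0,"z":0,"rx":0,"ry":0,"rz":0},
    {"x":0,"y":0,"z":0,"rx":0,"ry":0,"rz":0},
    {"x":0,"y":0,"z":0,"rx":0,"ry":0,"rz":0},
    {"x":0,"y":0,"z":0,"rx":0,"ry":0,"rz":0},
    {"x":0,"y":0,"z":0,"rx":0,"ry":0,"rz":0},
  ],
  hand=30,
  squeeze=15,
)

```text
time: 20.05
tool_pos: [0.4258, 0.14, 0.1257]
tool_rot: [3.141, -0.001, 1.541]
contact_force: [-0.7, -0.6, 2.6]
opening: 0.0442
grip_force: 14.9
```

Call:
arm_command(
  series=[
    {"x":0,"y":0,"z":-5,"rx":0,"ry":0,"rz":0},
    {"x":0,"y":0,"z":-15,"rx":0,"ry":0,"rz":0},
    {"x":0,"y":0,"z":-35,"rx":0,"ry":0,"rz":0},
    {"x":0,"y":0,"z":-60,"rx":0,"ry":0,"rz":0},
    {"x":0,"y":0,"z":-90,"rx":0,"ry":0,"rz":0},
    {"x":0,"y":0,"z":-120,"rx":0,"ry":0,"rz":0},
    {"x":0,"y":0,"z":-150,"rx":0,"ry":0,"rz":0},
    {"x":0,"y":0,"z":-170,"rx":0,"ry":0,"rz":0},
    {"x":0,"y":0,"z":-180,"rx":0,"ry":0,"rz":0},
    {"x":0,"y":0,"z":-180,"rx":0,"ry":0,"rz":0},
  ],
)

```text
time: 21.05
tool_pos: [0.4258, 0.14, 0.3068]
tool_rot: [3.139, -0.001, 1.541]
contact_force: [0.2, -1.0, -1.1]
opening: 0.0441
grip_force: 14.9
```

Run:
```python
from h import *
s=observe(); print(s['tool_pos'],s['tool_rot'],s['opening'],s['time'],s['contact_force'])
P=[read_camera('scene'),read_camera('top')]
for n in ('insert','cork_mat','yellow_tin','grey_tin','unit_drawer0_handle'):
  for p in P: print(n,[(np.round(d['point'],4).tolist(),round(d['confidence'],2)) for d in mark_of(p,n)[:2]])
go((.4965,-.0735,.305,88.3))
```

```text
[0.42578821 0.1400053  0.30683412] [ 3.13857898e+00 -1.05369116e-03  1.54149596e+00] 0.044054330859687414 21.05 [ 0.239412   -1.03541755 -1.11262477]
insert [([0.5015, -0.149, 0.0205], 0.96), ([0.5034, -0.545, -0.0017], 0.44)]
insert [([0.4932, -0.1556, 0.0176], 0.76)]
cork_mat [([0.491, -0.1497, 0.0256], 0.67), ([0.4986, -0.0761, 0.0228], 0.62)]
cork_mat [([0.4972, -0.0727, 0.0247], 0.81)]
yellow_tin [([0.4916, -0.1509, 0.0233], 0.95)]
yellow_tin [([0.4956, -0.152, 0.0243], 0.53)]
grey_tin [([0.4901, -0.2299, 0.0206], 0.8)]
grey_tin [([0.4942, -0.2263, 0.0206], 0.71)]
unit_drawer0_handle [([0.3854, -0.1456, 0.1083], 0.95)]
unit_drawer0_handle [([0.3852, -0.1499, 0.1045], 0.98), ([0.4919, 0.4501, 0.0003], 0.63)]
x -211.2 y 77.2 z 0.3 r 0.0 -0.0 0.0
```

Call:
arm_command(
  series=[
    {"x":-8,"y":3,"z":0,"rx":0,"ry":0,"rz":0},
    {"x":-24,"y":9,"z":0,"rx":0,"ry":0,"rz":0},
    {"x":-48,"y":18,"z":0,"rx":0,"ry":0,"rz":0},
    {"x":-75,"y":28,"z":0,"rx":0,"ry":0,"rz":0},
    {"x":-102,"y":38,"z":0,"rx":0,"ry":0,"rz":0},
    {"x":-130,"y":48,"z":0,"rx":0,"ry":0,"rz":0},
    {"x":-157,"y":58,"z":0,"rx":0,"ry":0,"rz":0},
    {"x":-184,"y":68,"z":0,"rx":0,"ry":0,"rz":0},
    {"x":-202,"y":75,"z":0,"rx":0,"ry":0,"rz":0},
    {"x":-210,"y":78,"z":0,"rx":0,"ry":0,"rz":0},
    {"x":-212,"y":78.5,"z":0,"rx":0,"ry":0,"rz":0},
    {"x":-212,"y":78.5,"z":0,"rx":0,"ry":0,"rz":0},
    {"x":-212,"y":78.5,"z":0,"rx":0,"ry":0,"rz":0},
  ],
)

```text
time: 22.95
tool_pos: [0.4976, -0.0735, 0.3055]
tool_rot: [3.141, -0.001, 1.542]
contact_force: [-0.3, 0.3, -1.2]
opening: 0.0439
grip_force: 14.9
```

Run:
```python
from h import *
s=observe(); print(s['tool_pos'],s['tool_rot'],s['opening'],s['time'])
P=[read_camera('scene'),read_camera('top')]
c=[P[0]['pixels'][60:240,200:380],P[1]['pixels'][140:240,300:430]]
c=[cv2.resize(i,(400,int(400*i.shape[0]/i.shape[1])),interpolation=cv2.INTER_CUBIC) for i in c]; h=max(i.shape[0] for i in c)
cv2.imwrite('pics/c4.png',np.hstack([cv2.copyMakeBorder(i,0,h-i.shape[0],0,0,cv2.BORDER_CONSTANT) for i in c]))
go((.498,-.0742,.153,88.3))
```

```text
[ 0.49756117 -0.07352111  0.3055316 ] [ 3.14133436e+00 -8.64199492e-04  1.54226301e+00] 0.04393984302805448 22.95
x -0.8 y 0.3 z 152.6 r 0.0 -0.0 0.1
```

View pics/c4.png

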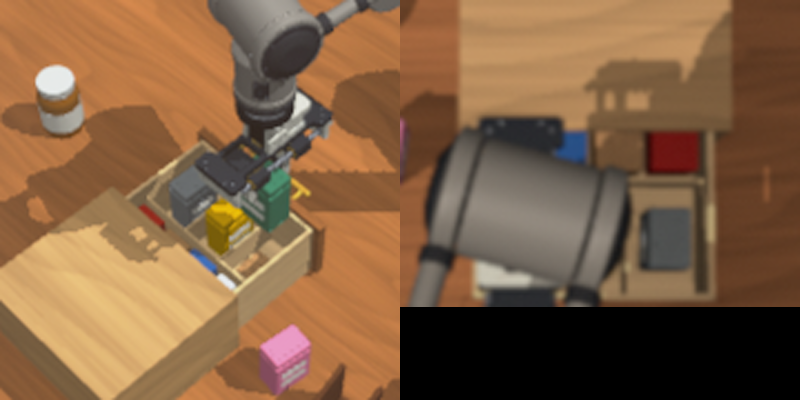

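The left crop shows the green tin upright over the mat's place, at (270,200), beside the yellow tin at (230,230).

Call:
arm_command(
  series=[
    {"x":-0.5,"y":0,"z":15,"rx":0,"ry":0,"rz":0},
    {"x":-0.5,"y":0,"z":35,"rx":0,"ry":0,"rz":0},
    {"x":-0.5,"y":0,"z":55,"rx":0,"ry":0,"rz":0},
    {"x":-0.5,"y":0,"z":75,"rx":0,"ry":0,"rz":0},
    {"x":-0.5,"y":0,"z":90,"rx":0,"ry":0,"rz":0},
    {"x":-0.5,"y":0,"z":102,"rx":0,"ry":0,"rz":0},
    {"x":-0.5,"y":0,"z":112,"rx":0,"ry":0,"rz":0},
    {"x":-0.5,"y":0,"z":120,"rx":0,"ry":0,"rz":0},
    {"x":-0.5,"y":0,"z":128,"rx":0,"ry":0,"rz":0},
    {"x":-0.5,"y":0,"z":136,"rx":0,"ry":0,"rz":0},
    {"x":-0.5,"y":0,"z":142,"rx":0,"ry":0,"rz":0},
    {"x":-0.5,"y":0,"z":147,"rx":0,"ry":0,"rz":0},
    {"x":-0.5,"y":0,"z":149,"rx":0,"ry":0,"rz":0},
    {"x":-0.5,"y":0,"z":149,"rx":0,"ry":0,"rz":0},
  ],
)

```text
time: 24.45
tool_pos: [0.4978, -0.0747, 0.1563]
tool_rot: [3.141, -0.001, 1.541]
contact_force: [0.4, -0.9, -0.7]
opening: 0.044
grip_force: 14.9
```

Call:
arm_command(
  series=[
    {"x":0,"y":0,"z":1,"rx":0,"ry":0,"rz":0},
    {"x":0,"y":0,"z":2,"rx":0,"ry":0,"rz":0},
    {"x":0,"y":0,"z":3,"rx":0,"ry":0,"rz":0},
    {"x":0,"y":0,"z":4,"rx":0,"ry":0,"rz":0},
    {"x":0,"y":0,"z":4.5,"rx":0,"ry":0,"rz":0},
    {"x":0,"y":0,"z":4.5,"rx":0,"ry":0,"rz":0},
  ],
)

```text
time: 25.05
tool_pos: [0.4979, -0.0747, 0.1519]
tool_rot: [3.141, -0.001, 1.541]
contact_force: [0.4, 0.2, -0.2]
opening: 0.0441
grip_force: 14.9
```

Call:
arm_command(
  series=[
    {"x":0,"y":0,"z":0.5,"rx":0,"ry":0,"rz":0},
    {"x":0,"y":0,"z":1,"rx":0,"ry":0,"rz":0},
    {"x":0,"y":0,"z":1,"rx":0,"ry":0,"rz":0},
  ],
)

```text
time: 25.35
tool_pos: [0.4983, -0.0748, 0.1514]
tool_rot: [3.14, -0.0, 1.541]
contact_force: [0.6, 0.1, 2.9]
opening: 0.044
grip_force: 15.0
```

Call:
arm_command(
  series=[
    {"x":0,"y":0,"z":-0.5,"rx":0,"ry":0,"rz":0},
    {"x":0,"y":0,"z":-0.5,"rx":0,"ry":0,"rz":0},
    {"x":0,"y":0,"z":-0.5,"rx":0,"ry":0,"rz":0},
    {"x":0,"y":0,"z":-0.5,"rx":0,"ry":0,"rz":0},
    {"x":0,"y":0,"z":-8,"rx":0,"ry":0,"rz":0},
    {"x":0,"y":0,"z":-20,"rx":0,"ry":0,"rz":0},
    {"x":0,"y":0,"z":-45,"rx":0,"ry":0,"rz":0},
    {"x":0,"y":0,"z":-75,"rx":0,"ry":0,"rz":0},
    {"x":0,"y":0,"z":-100,"rx":0,"ry":0,"rz":0},
    {"x":0,"y":0,"z":-110,"rx":0,"ry":0,"rz":0},
    {"x":0,"y":0,"z":-110,"rx":0,"ry":0,"rz":0},
  ],
  hand=60,
)

```text
time: 26.45
tool_pos: [0.4983, -0.0749, 0.2627]
tool_rot: [3.138, 0.0, 1.541]
contact_force: [-0.9, 0.4, -0.2]
opening: 0.0599
grip_force: 0.0
```

Run:
```python
from h import *
s=observe(); print(s['tool_pos'],s['tool_rot'],s['opening'],s['time'])
go((.384,-.15,.26,88.3),(.384,-.15,.155,88.3))
```

```text
[ 0.49834828 -0.07492297  0.26270228] [3.13758676e+00 4.29730778e-04 1.54139765e+00] 0.05991436227862751 26.45
x -78.4 y -112.1 z 2.3 r 0.2 0.0 0.0
x -78.4 y -112.5 z 107.3 r 0.2 0.0 0.0
```

Call:
arm_command(
  series=[
    {"x":-8,"y":-12,"z":0,"rx":0,"ry":0,"rz":0},
    {"x":-25,"y":-36,"z":0,"rx":0,"ry":0,"rz":0},
    {"x":-45,"y":-64,"z":0,"rx":0,"ry":0,"rz":0},
    {"x":-65,"y":-93,"z":0,"rx":0,"ry":0,"rz":0},
    {"x":-75,"y":-107,"z":0,"rx":0,"ry":0,"rz":0},
    {"x":-78,"y":-112,"z":0,"rx":0,"ry":0,"rz":0},
    {"x":-78,"y":-112,"z":0,"rx":0,"ry":0,"rz":0},
    {"x":-78,"y":-112,"z":0,"rx":0,"ry":0,"rz":0},
  ],
  hand=22,
)

```text
time: 27.25
tool_pos: [0.3838, -0.1492, 0.2605]
tool_rot: [3.142, -0.001, 1.541]
contact_force: [0.4, 0.1, -0.1]
opening: 0.0218
grip_force: 0.0
```

Run:
```python
from h import *
s=observe(); print(s['tool_pos'],s['tool_rot'],s['opening'],s['time'])
P=[read_camera('scene'),read_camera('top')]
c=[P[0]['pixels'][60:240,200:380],P[1]['pixels'][140:240,300:430]]
c=[cv2.resize(i,(400,int(400*i.shape[0]/i.shape[1])),interpolation=cv2.INTER_CUBIC) for i in c]; h=max(i.shape[0] for i in c)
cv2.imwrite('pics/c5.png',np.hstack([cv2.copyMakeBorder(i,0,h-i.shape[0],0,0,cv2.BORDER_CONSTANT) for i in c]))
for n in ('unit_drawer0_handle','green_tin'):
  for p in P: print(n,[(np.round(d['point'],4).tolist(),round(d['confidence'],2)) for d in mark_of(p,n) if d['point'][1]<0][:2])
go((.384,-.15,.155,88.3))
```

```text
[ 0.38377283 -0.14924795  0.26048545] [ 3.14156609e+00 -1.09962455e-03  1.54132053e+00] 0.02182466704435418 27.25
unit_drawer0_handle [([0.385, -0.1482, 0.1096], 0.85)]
unit_drawer0_handle []
green_tin [([0.4993, -0.0729, 0.0238], 0.63)]
green_tin [([0.5053, -0.072, 0.0261], 0.75)]
x -0.9 y 0.1 z 105.8 r 0.0 -0.0 0.1
```

View pics/c5.png

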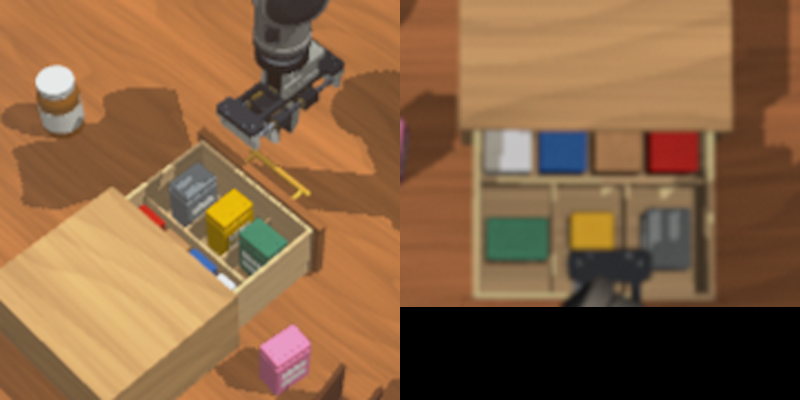

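The green tin stands upright and square in its place beside yellow: at (262,245) on the left, and at (517,240) on the right. Next I'll grasp the handle and push.

Call:
arm_command(
  series=[
    {"x":-0.5,"y":0,"z":25,"rx":0,"ry":0,"rz":0},
    {"x":-0.5,"y":0,"z":50,"rx":0,"ry":0,"rz":0},
    {"x":-0.5,"y":0,"z":70,"rx":0,"ry":0,"rz":0},
    {"x":-0.5,"y":0,"z":82,"rx":0,"ry":0,"rz":0},
    {"x":-0.5,"y":0,"z":92,"rx":0,"ry":0,"rz":0},
    {"x":-0.5,"y":0,"z":99,"rx":0,"ry":0,"rz":0},
    {"x":-0.5,"y":0,"z":105,"rx":0,"ry":0,"rz":0},
    {"x":-0.5,"y":0,"z":105,"rx":0,"ry":0,"rz":0},
  ],
)

```text
time: 28.35
tool_pos: [0.3835, -0.1498, 0.1555]
tool_rot: [-3.141, -0.001, 1.542]
contact_force: [0.4, 0.2, 0.1]
opening: 0.0222
grip_force: 0.0
```

Call:
arm_command(
  series=[
    {"x":0,"y":0,"z":0,"rx":0,"ry":0,"rz":0},
    {"x":0,"y":0,"z":0,"rx":0,"ry":0,"rz":0},
    {"x":0,"y":0,"z":0,"rx":0,"ry":0,"rz":0},
    {"x":0,"y":0,"z":0,"rx":0,"ry":0,"rz":0},
    {"x":0,"y":0,"z":0,"rx":0,"ry":0,"rz":0},
  ],
  hand=0,
  squeeze=25,
)

```text
time: 28.85
tool_pos: [0.3842, -0.1501, 0.1563]
tool_rot: [3.139, 0.0, 1.541]
contact_force: [4.5, 0.6, 1.2]
opening: 0.0102
grip_force: 25.0
```

Call:
arm_command(
  series=[
    {"x":0,"y":2,"z":0,"rx":0,"ry":0,"rz":0},
    {"x":0,"y":5,"z":0,"rx":0,"ry":0,"rz":0},
    {"x":0,"y":10,"z":0,"rx":0,"ry":0,"rz":0},
    {"x":0,"y":17,"z":0,"rx":0,"ry":0,"rz":0},
    {"x":0,"y":25,"z":0,"rx":0,"ry":0,"rz":0},
    {"x":0,"y":34,"z":0,"rx":0,"ry":0,"rz":0},
    {"x":0,"y":43,"z":0,"rx":0,"ry":0,"rz":0},
    {"x":0,"y":52,"z":0,"rx":0,"ry":0,"rz":0},
    {"x":0,"y":61,"z":0,"rx":0,"ry":0,"rz":0},
    {"x":0,"y":70,"z":0,"rx":0,"ry":0,"rz":0},
    {"x":0,"y":79,"z":0,"rx":0,"ry":0,"rz":0},
    {"x":0,"y":88,"z":0,"rx":0,"ry":0,"rz":0},
    {"x":0,"y":97,"z":0,"rx":0,"ry":0,"rz":0},
    {"x":0,"y":106,"z":0,"rx":0,"ry":0,"rz":0},
    {"x":0,"y":115,"z":0,"rx":0,"ry":0,"rz":0},
    {"x":0,"y":123,"z":0,"rx":0,"ry":0,"rz":0},
    {"x":0,"y":130,"z":0,"rx":0,"ry":0,"rz":0},
    {"x":0,"y":136,"z":0,"rx":0,"ry":0,"rz":0},
    {"x":0,"y":141,"z":0,"rx":0,"ry":0,"rz":0},
    {"x":0,"y":145,"z":0,"rx":0,"ry":0,"rz":0},
  ],
)

```text
time: 30.85
tool_pos: [0.5289, -0.1548, 0.1563]
tool_rot: [3.141, 0.001, 1.542]
contact_force: [-1.3, -2.9, 5.8]
opening: 0.0099
grip_force: 25.0
```

Call:
arm_command(
  series=[
    {"x":0,"y":4,"z":0,"rx":0,"ry":0,"rz":0},
    {"x":0,"y":8,"z":0,"rx":0,"ry":0,"rz":0},
    {"x":0,"y":12,"z":0,"rx":0,"ry":0,"rz":0},
    {"x":0,"y":16,"z":0,"rx":0,"ry":0,"rz":0},
    {"x":0,"y":19,"z":0,"rx":0,"ry":0,"rz":0},
    {"x":0,"y":21,"z":0,"rx":0,"ry":0,"rz":0},
    {"x":0,"y":23,"z":0,"rx":0,"ry":0,"rz":0},
    {"x":0,"y":25,"z":0,"rx":0,"ry":0,"rz":0},
    {"x":0,"y":25,"z":0,"rx":0,"ry":0,"rz":0},
  ],
)

```text
time: 31.75
tool_pos: [0.554, -0.1555, 0.1563]
tool_rot: [3.14, 0.001, 1.541]
contact_force: [-0.8, -4.8, 5.0]
opening: 0.0095
grip_force: 25.0
```

Call:
arm_command(
  series=[
    {"x":0,"y":1,"z":0,"rx":0,"ry":0,"rz":0},
    {"x":0,"y":2,"z":0,"rx":0,"ry":0,"rz":0},
    {"x":0,"y":2,"z":0,"rx":0,"ry":0,"rz":0},
  ],
)

```text
time: 32.05
tool_pos: [0.5544, -0.1556, 0.1563]
tool_rot: [-3.139, 0.0, 1.542]
contact_force: [-5.5, -5.0, 8.6]
opening: 0.01
grip_force: 25.0
```

Call:
arm_command(
  series=[
    {"x":0,"y":1,"z":0,"rx":0,"ry":0,"rz":0},
    {"x":0,"y":2,"z":0,"rx":0,"ry":0,"rz":0},
    {"x":0,"y":2,"z":0,"rx":0,"ry":0,"rz":0},
  ],
)

```text
time: 32.35
tool_pos: [0.5547, -0.1556, 0.1562]
tool_rot: [-3.135, 0.0, 1.542]
contact_force: [-13.4, -5.4, 14.1]
opening: 0.0101
grip_force: 25.0
```

Shut against the stop. Now I'll relax the push, release, and lift away.

Call:
arm_command(
  series=[
    {"x":0,"y":-2,"z":0,"rx":0,"ry":0,"rz":0},
    {"x":0,"y":-2,"z":0,"rx":0,"ry":0,"rz":0},
  ],
)

```text
time: 32.55
tool_pos: [0.5544, -0.1556, 0.1563]
tool_rot: [-3.14, 0.0, 1.541]
contact_force: [-4.8, -4.5, 8.5]
opening: 0.0098
grip_force: 25.0
```

Call:
arm_command(
  series=[
    {"x":0,"y":0,"z":0,"rx":0,"ry":0,"rz":0},
    {"x":0,"y":0,"z":0,"rx":0,"ry":0,"rz":0},
    {"x":0,"y":0,"z":0,"rx":0,"ry":0,"rz":0},
    {"x":0,"y":0,"z":-10,"rx":0,"ry":0,"rz":0},
    {"x":0,"y":0,"z":-25,"rx":0,"ry":0,"rz":0},
    {"x":0,"y":0,"z":-50,"rx":0,"ry":0,"rz":0},
    {"x":0,"y":0,"z":-80,"rx":0,"ry":0,"rz":0},
    {"x":0,"y":-20,"z":-110,"rx":0,"ry":0,"rz":0},
    {"x":0,"y":-50,"z":-130,"rx":0,"ry":0,"rz":0},
    {"x":0,"y":-80,"z":-140,"rx":0,"ry":0,"rz":0},
    {"x":0,"y":-100,"z":-140,"rx":0,"ry":0,"rz":0},
    {"x":0,"y":-100,"z":-140,"rx":0,"ry":0,"rz":0},
  ],
  hand=22,
)

```text
time: 33.75
tool_pos: [0.4539, -0.1517, 0.2972]
tool_rot: [3.14, -0.0, 1.541]
contact_force: [0.6, -0.5, 0.7]
opening: 0.0221
grip_force: 0.0
```

Run:
```python
from h import *
s=observe(); print(s['tool_pos'],s['contact_force'],s['time'])
P=[read_camera('scene'),read_camera('top')]
for p in P: print([(np.round(d['point'],4).tolist(),round(d['confidence'],2)) for d in mark_of(p,'unit_drawer0_handle')][:2])
c=[P[0]['pixels'][60:290,180:480],P[1]['pixels'][90:250,160:430]]
c=[cv2.resize(i,(400,int(400*i.shape[0]/i.shape[1])),interpolation=cv2.INTER_CUBIC) for i in c]; h=max(i.shape[0] for i in c)
cv2.imwrite('pics/c6.png',np.hstack([cv2.copyMakeBorder(i,0,h-i.shape[0],0,0,cv2.BORDER_CONSTANT) for i in c]))
```

```text
[ 0.45388079 -0.15169007  0.29719863] [ 0.58539089 -0.45475188  0.65696526] 33.75
[([0.5527, -0.1537, 0.1076], 0.91)]
[([0.5562, -0.1541, 0.1041], 0.68)]
```

View pics/c6.png

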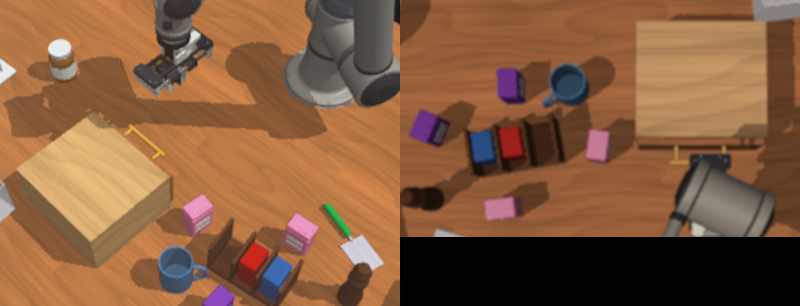

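The drawer is shut, with the handle at left-crop (145,140). The green slot is empty and the bystanders are where they were, so I'll hand in.

```bash
python3 -c "
from cell import *
print(hand_in())"
```

```text
the job is handed in; nothing more can be done
None
```

The green tin was set upright on the cork mat, broad faces front and back. The drawer is fully shut and nothing else looks moved; I handed the job in at about 34 s, with no verdict returned.

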